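Close a tin in the guarded lid press

TASK

With the fingertips push the round white tin along its channel until it rests against the stop under the press foot, without lifting it. Then reach down through the window of the yellow guard, press the red lever pad all the way down and finish while holding it down, so that the foot keeps pressing on the lid. Do not touch the guard, do not work the lever before the tin is home, and leave the other things where they are.

Things in the scene. Friction and masses are not known exactly. Their poses are not given: they have to be found in the camera images.
- press: lid press fixed to the bench: grey base plate 6 mm thick, x -130..+100 mm, y -130..+120 mm from its origin (on the bench; x front to back, y left, z up). Tin channel along x at y = +75 mm between rails 58 mm apart, tops 13 mm above the bench. A shaft along y at x = +75 mm, z = 45 mm, carries the lever (right) and the press arm (left; ball centre at x = +34 mm, arm top 62 mm above the bench).
- tin: the round white tin, 54 mm across, 24 mm high, about 45 g, loose, standing on the base plate in the channel 75 to 105 mm short of its home place. Origin at the centre of its underside (6 mm above the bench); its yaw means nothing.
- seat (a point): where the tin's origin is when it rests against the steel stop (a rigid block behind it, 14 mm high above the plate): on the plate's top, in the channel's middle, under the foot. Axes as the press.
- guard: yellow guard over the lever, fixed to the press: flat 124x124 mm frame (top face 75 mm above the bench, 4 mm thick, bars 20 mm wide) round a square 84x84 mm window, on four posts, clear panels at front and sides. Origin on the bench under the window's centre; axes as the press, window edges along x and y.
- window (a point): centre of the window, level with the top face of the guard. Axes as the press.
- lever (a joint): angle of the lever, 0 up (rest), 0.28 rad fully down against its hard stop; a spring returns it. Pressing on the pad takes about 3 N at first and about 8 N fully down.
- pad: red pad at the lever's end, 34x40x6 mm, origin at the centre of its top, swivelling up to 0.12 rad about y, under the middle of the window, 17 mm below the guard's top face at rest and about 37 mm below it when fully down; it moves down in an arc about the cross shaft, 75 mm behind it.
- foot: sprung black rubber ball, 18 mm across, under the press arm over the channel; it moves with the lever. Its underside is 9 mm above the tin's lid at rest; it meets the lid at about 0.22 rad of the lever and presses on it with 3 to 5 N when the lever is fully down. Origin at the ball's centre.
- headspace_vial_1: bystander: clear glass vial with a white cap, 22 mm across, 76 mm tall, standing on the bench to the left of the press. Origin at the centre of its underside
- headspace_vial_2: bystander: clear glass vial with a red cap, 22 mm across, 76 mm tall, standing on the bench at the press's right rear corner. Origin at the centre of its underside
- bottle_amber_small: bystander: amber glass bottle with a black cap, 50 mm across, 95 mm tall, standing on the bench to the right of the guard. Origin at the centre of its underside
- timer: bystander: small white timer, 64x64x18 mm, lying on the bench to the left of the press. Origin at the centre of its underside
- sorbent_tube_1: bystander: thin glass tube with cream end caps, 104 mm long, 13 mm thick, lying on the bench to the left of the press. Origin at the centre of its underside
- tape_1: bystander: black roll of tape, 55 mm across, 19 mm high, lying on the bench to the right of the press. Origin at the centre of its underside
Mind the look-alikes: they are no part of the job. Several things have the shape of the tin; the one meant has the colours described above.

How it is judged:
By the outcome, as a careful person would: the job done as asked, in the order asked, and still so for the second after the job is handed in, while the arm keeps its last pose, push and grip.
It also fails if it takes over 51 s, if anything falls off the work surface, if the arm or the gripper's body presses on something with over 40 N, if the wrist force passes 120 N, or if a joint passes its speed limit or range.

ROBOT

A 6-joint arm with a two-finger parallel gripper is mounted at the origin on a cart in front of the work surface, level with it; the furniture and walls round the work are solid. World frame = base frame: x ahead of the robot, y to its left, z up, the work surface at z = 0. Lengths are in m, angles in rad, forces in N, time in s.
With the tool pointing down it reaches from about 0.3 to 0.95 m from the base axis. Payload 3.1 kg.
Tool frame: the origin (TCP) lies midway between the tips of the shut fingers; the grasp point (between the pads) lies 19 mm behind it; z points along the fingers, y is the line along which they close (so a half turn about z gives the same grasp; the last joint's range is limited). The gripper opens to 85 mm and grips with 20 to 120 N. Pads are 22 mm wide; open, the fingers measure 114 mm over their backs; the gripper's body (76 mm by 85 mm) begins 54 mm behind the grasp point. The pads swing forward as they close: fully open they stand 13 mm farther back than shut.
Start: joints at [-1.298, 0.308, 1.634, -0, 1.2, -0.07], TCP at [0.21, -0.589, 0.231] pointing down, gripper open.
Joint ranges: [-3.06, 3.06], [-0.79, 1.96], [0.05, 2.63], [-1.19, 4.34], [0.05, 2.64], [-2.94, 2.94]. Speed limits (rad/s): [2.79, 2.79, 3.14, 3.14, 3.14, 3.14].

INTERFACE

Orientations are given as a rotation vector (axis times angle).
In Python, from cell import state, imaging, arm gives the robot as it stands.
- The arm moves only by the shell command python3 -m creep 'ROWS' [OPENING]. ROWS is text: rows parted by semicolons, each of 6 numbers parted by spaces: the shift along the tool's x, y, z in m, then the turn, a rotation vector about the tool's x, y, z in rad. A call has 1 to 12 rows; each row shifts and turns the commanded pose from where the row before left it, along the tool's axes as they then stand; what a row does not reach is not made up. A row lasts 1/10 s, in which the tool goes at most 50 mm and 8.59 degrees, less where a joint would pass 70% of its speed; a pose out of reach is approached as far as the arm can. A call with a gripper value outside its range is refused whole. OPENING is the gripper's target within -1 to 1 (shut at 1, half-way at 0, fully open at -1), set as the call begins (- or left out, the last holds). The fingers move at their own pace and stop on an object; the grip force is fixed at half the most. Time passes only in rows, so rows that do not move let the fingers close. It gives the time, the measured TCP pose, the force, the opening and the grip force at its end, in the units of the state.
- state(): the state, without advancing time (a new reading comes with each control period).
- imaging.capture(name): name is "side" or "top"; returns (picture, depth): 384x512x3 uint8, red, green, blue; 384x512 float32, m along the optical axis (not along the pixel's ray), 0 where there is no reading.
- imaging.calibration(name): a dict with "fov_y" (degrees; the focal length in pixels is half the picture's height over the tangent of half this angle, whatever the lens; pixels are square), "cx", "cy" (the principal point, pixels), "camera_from_world" (4x4, takes a point from world to camera coordinates). Camera axes: x right, y down, z forward; pixel columns grow to the right and rows downward; lengths in m; the calibration is good to about 2 mm. A picture is of the moment at which its call begins. calibration takes no time and is no camera call.
- arm.hand_in(): hands the job in; it is judged then, once.
The state is a dict: "t": time; "joint_positions": joint angles; "joint_vel": joint speeds; "effort": joint torques, N m; "eef_pos": TCP position; "ee_rot": TCP orientation; "wrist_force": force on the tool from outside, world axes, zero at the start; "torque": the same for the moment, N m; "width": opening from 0.0 (shut) to 1.0 (fully open); "finger_force": force on a finger pad.
Only numpy, scipy, OpenCV 4.12 (cv2) and the standard library are available. Lean on these libraries where they do the work, as an engineer would, in place of code of your own. Each camera call takes 0.05 s, during which the arm holds its last target. There are 200 camera calls.

## Working session

There is one attempt and no reset: what is moved stays moved. The work goes in short steps, Python scripts to look and compute and a shell command to move; the robot and the scene stay as the last step left them, time stands still between calls to the robot, and variables do not carry over. Pictures are saved under pics/ and viewed, at most 10 in all, crops included, and the job is handed in when it is done.

```bash
mkdir -p pics; cat > h.py <<'E'
import numpy as np, cv2
from cell import state, imaging, arm
def cap(n):
    p,d=imaging.capture(n); return p,d
def save(n,p): cv2.imwrite('pics/'+n,p[:,:,::-1])
def K(n,shape=(384,512)):
    c=imaging.calibration(n); f=shape[0]/2/np.tan(np.radians(c['fov_y'])/2); return f,c['cx'],c['cy'],np.array(c['camera_from_world'])
def ray(n,u,v,z):
    f,cx,cy,T=K(n); R,t=T[:3,:3],T[:3,3]; o=-R.T@t; d=R.T@np.array([(u-cx)/f,(v-cy)/f,1]); return o+d*(z-o[2])/d[2]
def pts(n,d):
    f,cx,cy,T=K(n); v,u=np.mgrid[:d.shape[0],:d.shape[1]]; P=np.stack([(u-cx)/f*d,(v-cy)/f*d,d],-1); R,t=T[:3,:3],T[:3,3]; return (P-t)@R
def proj(n,p):
    f,cx,cy,T=K(n); q=T[:3,:3]@np.array(p)+T[:3,3]; return np.array([cx+f*q[0]/q[2],cy+f*q[1]/q[2]])
E
python3 - <<'E'
from h import *
for n in('top','side'):
    p,d=cap(n); save(n+'1.png',p); np.savez(n+'1.npz',p=p,d=d); print(n,imaging.calibration(n))
print(state())
E
```

```text
top {'fov_y': 49.67175963604521, 'cx': 253.6783623131109, 'cy': 198.66035826379434, 'camera_from_world': array([[-2.16444346e-04, -9.99827202e-01,  1.85881585e-02,
        -4.89048081e-02],
       [-9.94550963e-01, -1.72261213e-03, -1.04237297e-01,
         5.75214467e-01],
       [ 1.04251305e-01, -1.85094326e-02, -9.94378734e-01,
         1.13452622e+00],
       [ 0.00000000e+00,  0.00000000e+00,  0.00000000e+00,
         1.00000000e+00]])}
side {'fov_y': 48.231267862124795, 'cx': 260.35763078493875, 'cy': 197.31482636518086, 'camera_from_world': array([[ 0.99089972, -0.134408  ,  0.00722767, -0.55935977],
       [-0.06057973, -0.49327659, -0.86776051,  0.09300439],
       [ 0.12019919,  0.8594258 , -0.49693003,  1.06977312],
       [ 0.        ,  0.        ,  0.        ,  1.        ]])}
{'t': 0.1, 'joint_positions': array([-1.29768000e+00,  3.08959902e-01,  1.63508297e+00,  2.39920820e-05,
        1.19972634e+00, -6.97298989e-02]), 'joint_vel': array([ 0.00097476, -0.00147352, -0.00307867, -0.00100908,  0.00049628,
        0.00139035]), 'effort': array([-3.71162760e-04, -4.16405439e+01, -2.77645290e+01, -8.84431643e-05,
        4.00946374e-03,  5.32580358e-06]), 'eef_pos': array([ 0.20986114, -0.58789694,  0.2301245 ]), 'ee_rot': array([-3.09341285e+00, -5.35524632e-01,  3.11941471e-04]), 'wrist_force': array([ 0.61172596, -0.04609053,  0.17475478]), 'torque': array([-0.05475049, -0.05011649, -0.02201305]), 'finger_force': 0.0, 'width': 1.0009293602225913}
```

View pics/top1.png

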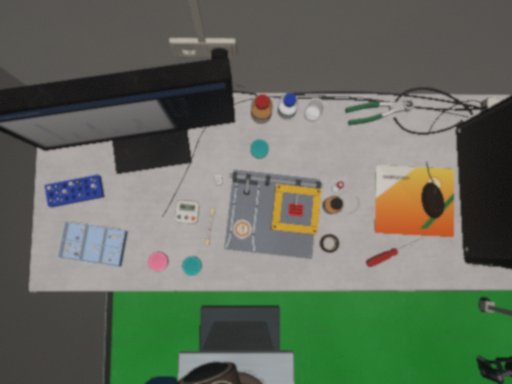

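View pics/side1.png

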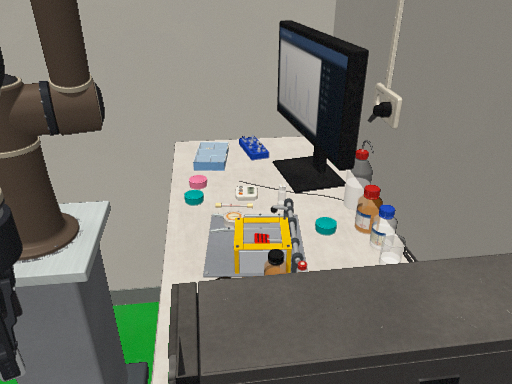

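Top view: tin candidates are the white one in the channel at (242,229), teal at (260,149) and (192,265), and pink at (158,261). The white one in the channel fits the description. The guard is at (297,209) and the red pad at (296,210). Next I measure and make one close crop.

```bash
python3 - <<'E'
from h import *
D=np.load('top1.npz'); p,d=D['p'],D['d']
c=cv2.resize(p[160:265,210:350],None,fx=5.5,fy=5.5,interpolation=cv2.INTER_CUBIC); save('crop1.png',c)
hsv=cv2.cvtColor(p,cv2.COLOR_RGB2HSV)
W=pts('top',d)
box=np.zeros(p.shape[:2],bool); box[165:262,220:328]=1
y=(box&(hsv[...,0]>20)&(hsv[...,0]<32)&(hsv[...,1]>150)&(hsv[...,2]>120)&(W[...,2]>.055))
cs,_=cv2.findContours(y.astype(np.uint8),cv2.RETR_CCOMP,cv2.CHAIN_APPROX_NONE)
for k in cs:
    if cv2.contourArea(k)<300: continue
    q=np.array([ray('top',a,b,.075)[:2]*1000 for a,b in k[:,0]]).astype(np.float32)
    r=cv2.minAreaRect(q); print('guard',r, cv2.boundingRect(k))
r=box&((hsv[...,0]<8)|(hsv[...,0]>172))&(hsv[...,1]>150); r[:, :280]=0; r[:,315:]=0
v,u=np.nonzero(r); print('pad',u.mean(),v.mean(),ray('top',u.mean(),v.mean(),.058),'z',np.median(W[r][:,2]),len(u))
# tin: by height 0.022..0.036
b=np.zeros_like(box); b[200:255,225:262]=1
t=b&(W[...,2]>.021)&(W[...,2]<.038)
n,l,s,ce=cv2.connectedComponentsWithStats(t.astype(np.uint8))
for i in range(1,n):
    if s[i,4]>30: print('tinH',s[i],ce[i],ray('top',*ce[i],.030), np.median(W[l==i][:,2]))
print('bench z',np.median(W[270:285,210:300,2]), 'plate',np.median(W[243:250,285:300,2]),'guardtop',np.median(W[y][:,2]))
for n_,uv in dict(monbase=(150,150)).items(): print(n_,W[uv[1],uv[0]])
E
```

```text
guard ((544.3748168945312, -162.03363037109375), (119.41532897949219, 122.77104187011719), 83.59803771972656) (272, 185, 48, 49)
guard ((544.0358276367188, -162.44845581054688), (92.69561004638672, 92.6257095336914), 83.42554473876953) (278, 191, 37, 37)
pad 295.3538461538462 209.62307692307692 [ 0.54237283 -0.16213529  0.058     ] z 0.05880460768501786 130
tinH [232 219  20  20 296] [241.68918919 228.47297297] [ 0.49170016 -0.0150405   0.03      ] 0.02906917275927981
bench z -2.203147796943006e-05 plate 0.0059088056255258686 guardtop 0.07503215774748422
monbase [0.71743505 0.24939058 0.01162903]
```

View pics/crop1.png

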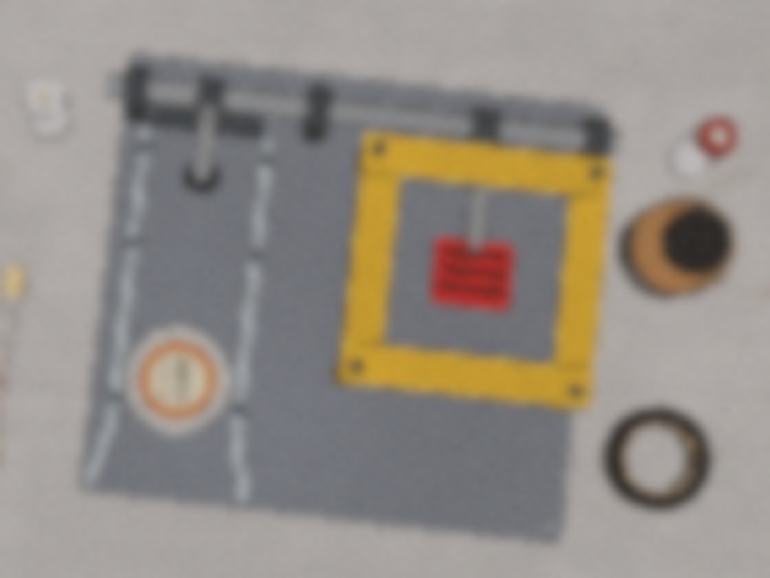

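The crop confirms the white tin with its orange-ringed label at crop (178,380), in the channel. The black foot is at (202,180) and the red pad is centred in the window. I take press yaw as about -6.5°. The tin is about 103 mm short of its seat, which fits the given range. Now I set out with the fingers shut.

```bash
python3 -m creep '0 0 0 0 0 0.114; 0 0 0 0 0 0.114; 0 0 0 0 0 0.114; 0 0 0 0 0 0.114; 0.01 -0.04 0 0 0 0; 0.01 -0.04 0 0 0 0; 0.01 -0.04 0 0 0 0; 0.01 -0.04 0 0 0 0; 0.01 -0.04 0 0 0 0; 0.01 -0.04 0 0 0 0; 0.01 -0.04 0 0 0 0; 0.01 -0.04 0 0 0 0' 1
python3 - <<'E'
from h import *
print('foot',ray('top',246.9,192.4,.055))
E
```

```text
t: 1.3
eef_pos: [0.3257, -0.2779, 0.2309]
ee_rot: [-3.136, 0.179, 0.0]
wrist_force: [0.9, 0.3, 1.2]
width: -0.001
finger_force: 0.0
foot [ 0.58997886 -0.02935733  0.055     ]
```

```bash
python3 -m creep '0.0107 -0.04 0 0 0 0; 0.0107 -0.04 0 0 0 0; 0.0107 -0.04 0 0 0 0; 0.0107 -0.04 0 0 0 0; 0.0107 -0.04 0 0 0 0; 0.0107 -0.04 0 0 0 0; 0.0107 -0.04 0 0 0 0; 0 0 0.04 0 0 0; 0 0 0.04 0 0 0; 0 0 0.04 0 0 0; 0 0 0.04 0 0 0; 0 0 0.02 0 0 0'
python3 - <<'E'
from h import *
p,d=cap('side'); np.savez('side2.npz',p=p,d=d)
c=cv2.resize(p[170:300,170:330],None,fx=4.5,fy=4.5,interpolation=cv2.INTER_CUBIC); save('side2.png',c)
E
```

```text
t: 2.5
eef_pos: [0.4284, -0.0094, 0.0479]
ee_rot: [-3.136, 0.177, 0.01]
wrist_force: [0.2, -0.6, -0.6]
width: 0.001
finger_force: 0.0
```

View pics/side2.png

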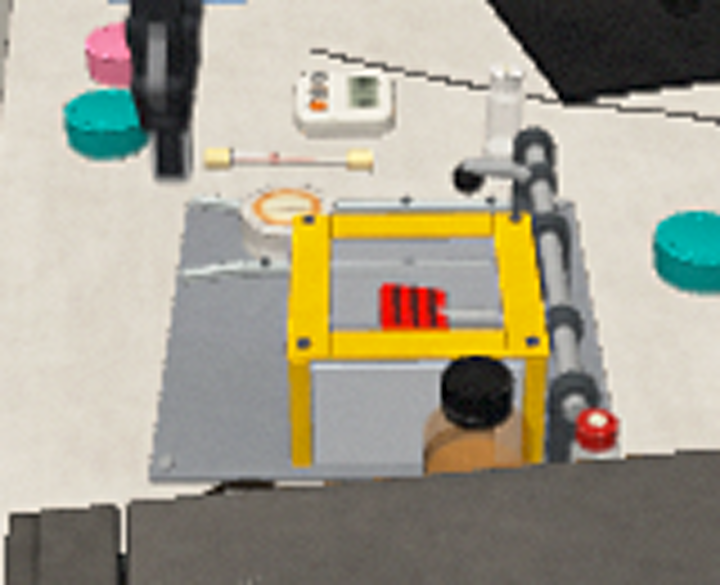

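Crop: the shut fingers at (172,165) stand in front of the tin at (285,215), in line with the channel. Now I lower and push.

```bash
python3 -m creep '0 0 0.016 0 0 0; 0 0 0.016 0 0 0; 0.01 0 0 0 0 0; 0.008 0 0 0 0 0; 0.006 0 0 0 0 0; 0.006 0 0 0 0 0; 0.006 0 0 0 0 0; 0.006 0 0 0 0 0; 0.006 0 0 0 0 0; 0.006 0 0 0 0 0; 0.006 0 0 0 0 0; 0.006 0 0 0 0 0'; python3 -m creep '0.006 0 0 0 0 0; 0.006 0 0 0 0 0; 0.006 0 0 0 0 0; 0.006 0 0 0 0 0; 0.006 0 0 0 0 0; 0.006 0 0 0 0 0'
python3 - <<'E'
from h import *
p,d=cap('side'); np.savez('side3.npz',p=p,d=d)
c=cv2.resize(p[170:300,170:330],None,fx=4.5,fy=4.5,interpolation=cv2.INTER_CUBIC); save('side3.png',c)
E
```

```text
t: 3.75
eef_pos: [0.4977, -0.0175, 0.0192]
ee_rot: [-3.137, 0.178, 0.0]
wrist_force: [0.8, -0.6, 0.3]
width: -0.002
finger_force: 0.3
t: 4.35
eef_pos: [0.5336, -0.0216, 0.0192]
ee_rot: [-3.137, 0.178, 0.0]
wrist_force: [-0.3, 0.4, 0.6]
width: 0.003
finger_force: 0.2
```

View pics/side3.png

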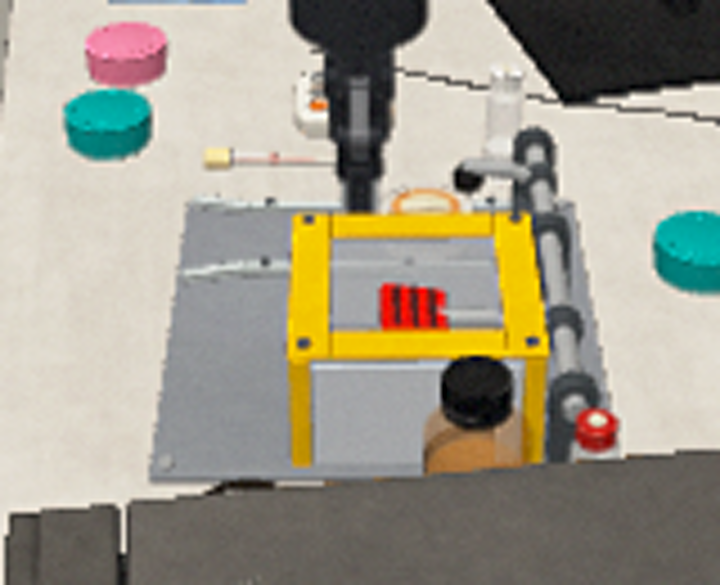

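Crop: the tin (ring at (425,202)) slides ahead of the finger (360,195), about 22 mm to go. I continue slowly.

```bash
python3 -m creep '0.004 0 0 0 0 0; 0.004 0 0 0 0 0; 0.004 0 0 0 0 0; 0.002 0 0 0 0 0; 0.002 0 0 0 0 0'; python3 -m creep '0.002 0 0 0 0 0;0 0 0 0 0 0';python3 -m creep '0.002 0 0 0 0 0;0 0 0 0 0 0';python3 -m creep '0.001 0 0 0 0 0;0 0 0 0 0 0';python3 -m creep '0.001 0 0 0 0 0;0 0 0 0 0 0'
```

```text
t: 4.9
eef_pos: [0.549, -0.0233, 0.0193]
ee_rot: [-3.137, 0.178, 0.0]
wrist_force: [-0.8, 0.0, 0.4]
width: 0.001
finger_force: 0.3
t: 5.1
eef_pos: [0.5514, -0.0236, 0.0194]
ee_rot: [3.137, -0.178, 0.001]
wrist_force: [0.0, -0.5, -1.2]
width: -0.001
finger_force: 0.0
t: 5.3
eef_pos: [0.5532, -0.0238, 0.0193]
ee_rot: [-3.137, 0.178, -0.001]
wrist_force: [0.4, -0.1, 0.1]
width: 0.0
finger_force: 0.0
t: 5.5
eef_pos: [0.554, -0.0239, 0.0193]
ee_rot: [-3.137, 0.178, -0.0]
wrist_force: [-0.1, -0.5, -0.4]
width: -0.002
finger_force: 0.0
t: 5.7
eef_pos: [0.5551, -0.024, 0.0193]
ee_rot: [3.137, -0.178, 0.0]
wrist_force: [-0.8, -0.2, -0.2]
width: -0.002
finger_force: 0.1
```

```bash
for i in 1; do :; done; python3 -m creep '0.001 0 0 0 0 0;0 0 0 0 0 0'|grep -E 'pos|force';python3 -m creep '0.001 0 0 0 0 0;0 0 0 0 0 0'|grep -E 'pos|force';python3 -m creep '0.001 0 0 0 0 0;0 0 0 0 0 0'|grep -E 'pos|force';python3 -m creep '0.001 0 0 0 0 0;0 0 0 0 0 0'|grep -E 'pos|force'
python3 - <<'E'
from h import *
p,d=cap('side'); np.savez('side4.npz',p=p,d=d)
c=cv2.resize(p[190:260,240:320],None,fx=8,fy=8,interpolation=cv2.INTER_CUBIC); save('side4.png',c)
E
```

```text
eef_pos: [0.5561, -0.0241, 0.0193]
wrist_force: [-0.1, -0.5, -0.4]
finger_force: 0.1
eef_pos: [0.5571, -0.0243, 0.0193]
wrist_force: [0.8, 0.5, -0.3]
finger_force: 0.1
eef_pos: [0.5574, -0.0242, 0.0192]
wrist_force: [-2.0, 0.4, 1.8]
finger_force: 0.9
eef_pos: [0.5575, -0.0242, 0.019]
wrist_force: [-5.2, 0.3, 3.6]
finger_force: 2.4
```

View pics/side4.png

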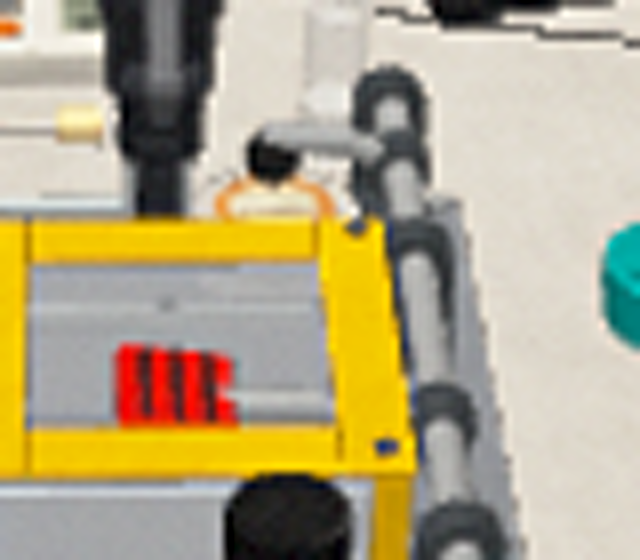

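Crop: the tin's ring (275,200) lies under the black foot (270,155). The tool stopped at the expected place and the force rose to 5 N, so the tin is home. I back off, rise and move over the window.

```bash
python3 -m creep '-0.002 0 0 0 0 0; -0.006 0 0 0 0 0; -0.016 0 0 0 0 0; -0.016 0 0 0 0 0; 0 0 -0.03 0 0 0; 0 0 -0.035 0 0 0; 0 0 -0.035 0 0 0; 0 0 -0.03 0 0 0'; python3 -m creep '0.01 0.034 0 0 0 0; 0.01 0.035 0 0 0 0; 0.01 0.035 0 0 0 0; 0.01 0.034 0 0 0 0; 0 0 0 0 0 0; 0 0 0 0 0 0'
python3 - <<'E'
from h import *
p,d=cap('side'); np.savez('side5.npz',p=p,d=d)
P=pts('side',d); hsv=cv2.cvtColor(p,cv2.COLOR_RGB2HSV)
b=np.zeros(p.shape[:2],bool); b[185:260,225:300]=1
y=b&(hsv[...,0]>20)&(hsv[...,0]<32)&(hsv[...,1]>150)&(abs(P[...,2]-.075)<.004)
q=P[y][:,:2].astype(np.float32)*1000; print(cv2.minAreaRect(q))
r=b&((hsv[...,0]<8)|(hsv[...,0]>172))&(hsv[...,1]>150)
v,u=np.nonzero(r);print(P[r].mean(0),ray('side',u.mean(),v.mean(),.058),len(u))
c=cv2.resize(p[150:300,180:340],None,fx=4,fy=4,interpolation=cv2.INTER_CUBIC); save('side5.png',c)
E
```

```text
t: 7.35
eef_pos: [0.5206, -0.0201, 0.1515]
ee_rot: [3.136, -0.178, 0.007]
wrist_force: [-0.0, -0.1, -0.2]
width: 0.0
finger_force: 0.0
t: 7.95
eef_pos: [0.5438, -0.1624, 0.1494]
ee_rot: [3.136, -0.181, 0.003]
wrist_force: [-0.3, 1.5, 0.9]
width: 0.001
finger_force: 0.0
((545.0396728515625, -164.4488067626953), (127.0491943359375, 123.51831817626953), 83.45191192626953)
[ 0.5435501  -0.16451149  0.05727387] [ 0.54338131 -0.16562259  0.058     ] 122
```

View pics/side5.png

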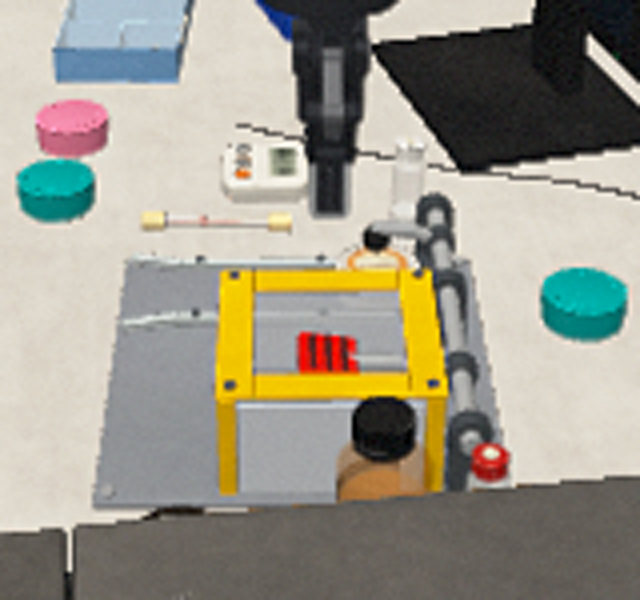

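Crop: the tin (377,262) stays under the foot, the fingertip (330,210) hangs above the window, and both views agree on the pad within 3 mm. Now I descend to the pad.

```bash
python3 -m creep '0 0.001 0.02 0 0 0; 0 0 0.02 0 0 0; 0 0 0.02 0 0 0; 0 0 0.015 0 0 0; 0 0 0.006 0 0 0; 0 0 0 0 0 0'|grep -E 'pos|force'; python3 -m creep '0 0 0.004 0 0 0;0 0 0.004 0 0 0;0 0 0.002 0 0 0;0 0 0.002 0 0 0; 0 0 0 0 0 0'|grep -E 'pos|force'; python3 -m creep '0 0 0.002 0 0 0;0 0 0.002 0 0 0;0 0 0.002 0 0 0;0 0 0.002 0 0 0; 0 0 0 0 0 0'|grep -E 'pos|force'
```

```text
eef_pos: [0.5425, -0.1616, 0.0673]
wrist_force: [0.4, -0.5, 0.8]
finger_force: 0.0
eef_pos: [0.5434, -0.1627, 0.0566]
wrist_force: [-0.5, 0.0, 2.0]
finger_force: 1.2
eef_pos: [0.5427, -0.1626, 0.0479]
wrist_force: [-2.5, -0.9, 3.6]
finger_force: 2.0
```

Pressing well; down to the hard stop.

```bash
python3 -m creep '0 0 0.002 0 0 0;0 0 0.002 0 0 0;0 0 0.002 0 0 0; 0 0 0 0 0 0'|grep -E 'pos|force'; python3 -m creep '0 0 0.002 0 0 0;0 0 0.001 0 0 0; 0 0 0 0 0 0'|grep -E 'pos|force'; python3 -m creep '0 0 0.001 0 0 0;0 0 0 0 0 0'|grep -E 'pos|force'; python3 -m creep '0 0 0.001 0 0 0;0 0 0 0 0 0'|grep -E 'pos|force'; python3 -m creep '0 0 0.001 0 0 0;0 0 0 0 0 0'|grep -E 'pos|force'
```

```text
eef_pos: [0.543, -0.1626, 0.0421]
wrist_force: [-3.7, -1.3, 5.8]
finger_force: 2.7
eef_pos: [0.5432, -0.1626, 0.0395]
wrist_force: [-3.7, -0.7, 7.5]
finger_force: 3.6
eef_pos: [0.5433, -0.1626, 0.0387]
wrist_force: [-3.2, 0.6, 7.2]
finger_force: 3.9
eef_pos: [0.5434, -0.1627, 0.0378]
wrist_force: [-3.9, 0.6, 9.0]
finger_force: 4.2
eef_pos: [0.5435, -0.1627, 0.0372]
wrist_force: [-4.9, 0.7, 9.2]
finger_force: 5.0
```

```bash
python3 -m creep '0 0 0.001 0 0 0;0 0 0 0 0 0'|grep -E 'pos|force'; python3 -m creep '0 0 0.001 0 0 0;0 0 0 0 0 0'|grep -E 'pos|force'; python3 -m creep '0 0 0.001 0 0 0;0 0 0 0 0 0;0 0 0 0 0 0'|grep -E 'pos|force'
python3 - <<'E'
from h import *
p,d=cap('side')
c=cv2.resize(p[150:300,180:340],None,fx=4,fy=4,interpolation=cv2.INTER_CUBIC); save('side6.png',c)
E
```

```text
eef_pos: [0.5435, -0.1627, 0.0369]
wrist_force: [-6.9, 1.0, 13.7]
finger_force: 7.1
eef_pos: [0.5436, -0.1627, 0.0366]
wrist_force: [-8.0, 1.6, 18.6]
finger_force: 9.3
eef_pos: [0.5436, -0.1627, 0.0363]
wrist_force: [-8.5, 1.5, 22.6]
finger_force: 11.6
```

View pics/side6.png

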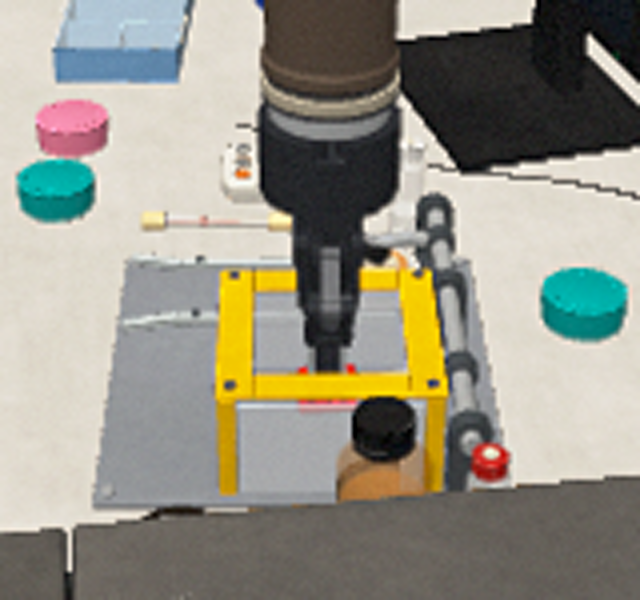

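The crop shows the fingertips inside the window on the lowered pad (328,370), the foot (378,255) down on the lid, and the guard and other things untouched. The force climbed sharply at z ≈ 37 mm, so the lever is at its hard stop, held with about 22 N.

```bash
python3 -c "
from cell import arm; print(arm.hand_in())"
```

```text
the job is handed in; nothing more can be done
None
```

The tin is home against its stop, and the job is handed in with the lever held fully down at about 22 N and the foot pressing on the lid.

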